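# Clamp a bottle on the shaker with the indexed jaw

### The arm

A 7-joint arm with a two-finger parallel gripper is mounted at the origin on a cart in front of the work surface, level with it; the furniture and walls round the work are solid. World frame = base frame: x ahead of the robot, y to its left, z up, the work surface at z = 0. Lengths are in m, angles in rad, forces in N, time in s.
With the tool pointing down it reaches from about 0.4 to 0.875 m from the base axis. Payload 19.3 kg.
Tool frame: the origin (TCP) lies at the very end of the fingers, on their centre line; the grasp point (between the pads) lies 19 mm behind it; z points along the fingers, y is the direction in which the jaws open and shut (so a half turn about z gives the same grasp; the last joint's range is limited). The gripper opens to 85 mm and grips with 20 to 120 N. Pads are 22 mm wide; open, the fingers measure 114 mm over their backs; the gripper's body (76 mm by 85 mm) begins 54 mm behind the grasp point. The pads swing forward as they close: fully open they stand 13 mm farther back than shut.
Start: joints at [-1.202, 0.521, -0.036, 1.599, 0.021, 1.021, -0.113], TCP at [0.266, 0.566, 0.231] pointing down, gripper open.
Joint ranges: [-2.91, 2.91], [-0.3, 2.13], [-1.5, 1.42], [0.17, 2.43], [-1.26, 4.41], [0.16, 1.93], [-2.52, 2.52]. Speed limits (rad/s): [1.89, 1.89, 2.39, 2.39, 3.01, 3.01, 3.01].

### API

Orientations are given as [roll, pitch, yaw] about the fixed x, y, z axes, in that order (R = Rz(yaw) Ry(pitch) Rx(roll)).
In Python, from workcell import bot, viewer gives the robot as it stands.
- The arm moves only by the shell command python3 -m creep 'ROWS' [FORCE]. ROWS is JSON, a list of rows, each an object of numbers: "rx", "ry", "rz": the turn, a rotation vector about the tool's x, y, z in degrees; "tx", "ty", "tz": the shift along the tool's x, y, z in mm; "hand": the closure, from -1 (fully open) to 1 (shut), so that 0 is half open. In form: [{"rx": .., "ry": .., "rz": .., "tx": .., "ty": .., "tz": .., "hand": ..}, ...]. A call has 1 to 8 rows; each row is the pose to reach, as a shift and turn from the pose commanded when the call began, along the tool's axes at that moment; what a row does not reach only later rows make up. A row lasts 1/10 s, in which the tool goes at most 50 mm and 8.59 degrees, less where a joint would pass 70% of its speed; a pose out of reach is approached as far as the arm can. A call with a gripper value outside its range is refused whole. The fingers move at their own pace and stop on an object; FORCE is the grip in N (left out, the last holds). Time passes only in rows, so rows that repeat a pose let the fingers close. It gives the time, the measured TCP pose, the force and the opening at its end, in the units of the state.
- bot.observe(): the state, without advancing time (a new reading comes with each control period).
- viewer.grab_frame(name): name is "scene" or "top"; returns a dict with "pixels" (384x512x3 uint8, blue, green, red), "vertical_fov" (degrees; the focal length in pixels is half the picture's height over the tangent of half this angle, whatever the lens; pixels are square), "cx", "cy" (the principal point, pixels), "distortion" ([k1, k2, p1, p2, k3] as OpenCV has them; the pictures are not rectified), "rvec" (rotation vector, rad) and "tvec" (3), from world to camera coordinates, as OpenCV has them. Camera axes: x right, y down, z forward; pixel columns grow to the right and rows downward; lengths in m; the calibration is good to about 2 mm. A picture is of the moment at which its call begins. There is no depth.
- bot.job_done(): hands the job in, once; it reports no verdict.
Trained networks look in a picture, given as the dict that the camera call returned (one of the last four; its "shot" number tells which), for a name from the list of things; names that differ only in an ending like _2 or _b are one class to them, and where a whole thing is asked for, a point or a joint stands for the part that bears it (a point fixed in the world has none). Each returns a list of dicts, best first, with "score" (0 to 1); they miss things now and then, are a little off and sometimes report something else, mostly with a low value. They report only what shows in the picture. A call takes as long as a camera call. They do not tell look-alikes from the thing itself.
- viewer.outline_of(target, picture): "mask" (384x512 bool, what is visible of it) and "bbox" ([left, top, right, bottom] in pixels, round what is visible of it).
The state is a dict: "clock": time; "qpos": joint angles; "qd": joint speeds; "joint_efforts": joint torques, N m; "position": TCP position; "tool_rot": TCP orientation; "force": force on the tool from outside, world axes, zero at the start; "moment": the same for the moment, N m; "grip_width": finger opening in m.
Only numpy, scipy, OpenCV 4.12 (cv2) and the standard library are available. Lean on these libraries where they do the work, as an engineer would, in place of code of your own. Each camera call takes 0.05 s, during which the arm holds its last target.

### The job

Fasten the bottle with the pink contents on the shaker. Stand it gently and upright on the platform's black mat, inside the U-shaped cradle, and let go of it; then pull up the spring knob of the sliding jaw, slide the jaw towards the bottle to the hole where its pad just closes up on the bottle, and let the pin snap fully down into that hole. Leave the other things on the bench where they are.

Things in the scene. Friction and masses are not known exactly. Their poses are not given: they have to be found in the camera images.
- pink_mid (a point): the bottle to fasten: pink contents, blue screw cap, 56 mm diameter, 105 mm tall, 0.13 to 0.22 kg, upright on the bench. Body 56 mm wide up to 66 mm above its foot, cap 35 mm wide from 67 to 105 mm (fixed; a good grasp from above). The point is on its axis, half-way up (52.5 mm above its foot)
- clear_mid (a point): bystander: the same kind of bottle with colourless, whitish contents and a blue cap; the point is on its axis, half-way up (52.5 mm). The two bottles may stand in each other's places
- shaker: orbital shaker, off, fixed to the bench; place and yaw vary. White, its sloping control panel in front (its -x). Platform on top 220 (x) x 250 mm (y), black mat 68 mm above the bench. Origin: centre of the underside. Steel index rail along y at x = -80 mm, top 78 mm above the bench, five holes 20 mm apart at y = 85, 65, 45, 25, 5 mm; the sliding jaw rides on it
- bay (a point): where the bottle shall stand: point on the mat under the clamped bottle's axis, (35, -30) mm in the shaker's frame, axes as the shaker's. Round it a fixed U-shaped aluminium cradle, 40 mm high, open to +y: back wall 29 mm to the -y side, side walls 35 mm to either side (x), reaching 14 mm to the +y side. The open jaw's pad is 69 mm to the +y side; a closing jaw pushes the bottle back
- jaw (a joint): sliding jaw, grey block 40 x 40 mm with an arm and a rubber-faced pad, 40 mm high. Value (m): 0 at the start, in the 2nd hole from the rail's +y end; grows towards the cradle (shaker's -y). Holes at -0.02, 0, 0.02, 0.04, 0.06. Gap from pad to cradle back 98.5 mm at 0, 58.5 mm at 0.04: there the bottle is clamped. Friction 1.2 N; locked, but for 1 mm play, while the pin is in a hole
- plunger (a joint): spring pin in the jaw. Value (m): 0 with the pin fully home in a hole, grows as the knob is pulled up, 0.013 at the stop. Round-nosed 8 mm pin, 9 mm deep in the rail: above 0.009 (aim for 0.011) the jaw slides freely. Let go between holes it rides on the rail at 0.009 and drops into the next hole that comes under it (centring itself from 3 mm). Spring: 3.6 N at 0, 7.5 N at the stop
- knob (a point): middle of the plunger's black pull knob on the jaw's block, 25 mm wide and 25 mm high, axis upright, to be pinched from above; 131.5 mm above the bench at the start, moves with pin and jaw, axes as the shaker's. The block's top is 29 mm below the point; between them is only the plunger's 19 mm wide barrel. Nothing else within 60 mm is as high as the knob
- timer_mid (a point): bystander: white bench timer, 66 x 66 x 18 mm, lying behind and to the left of the shaker; the point is its middle
- notebook_mid (a point): bystander: green lab notebook, 208 x 146 x 11 mm, lying to the right of the shaker; the point is its middle
Mind the look-alikes: they are no part of the job. What is shaped like the part that bears pink_mid but orange or purple is not meant.

How it is judged:
On the way, in this order (a step that is already met when the one before it is completed fails the run):
1. the pink bottle stands upright on the mat between the cradle's back wall and the open jaw, let go of (z of pink_mid in the frame of bay between 0.048 and 0.058 m and x of pink_mid in the frame of bay between -0.015 and 0.015 m and y of pink_mid in the frame of bay between -0.006 and 0.05 m and angle between pink_mid's own z axis and vertical below 0.1 rad and contact force between the fingers and pink_bottle below 0.1 N), for 0.2 s.
2. the pin is pulled out of its hole and the jaw is on its way (value of joint each of plunger, jaw above 0.006 m).
At the end, for the whole second after the job is handed in: The pink bottle stands upright (within 0.1 rad) and still on the shaker's mat inside the cradle (within 12 mm of the bay point along the shaker's x, 6 mm along its y), the jaw stands in the hole at 0.040 (within 2.5 mm), and the plunger's pin is fully home in that hole (within 2 mm) (value of joint jaw between 0.0375 and 0.0425 m and value of joint plunger below 0.002 m and z of pink_mid in the frame of bay between 0.048 and 0.058 m and x of pink_mid in the frame of bay between -0.012 and 0.012 m and y of pink_mid in the frame of bay between -0.006 and 0.006 m and angle between pink_mid's own z axis and vertical below 0.1 rad and linear speed of pink_bottle below 0.02 m/s); the robot touches nothing.
It fails at once if the pink bottle is tipped over (angle between pink_mid's own z axis and vertical above 0.7 rad).
It fails at once if the pink bottle is dropped or banged down on the shaker (over 0.4 m/s within 20 mm of the mat) (horizontal distance between pink_mid and bay below 0.08 m and z of pink_mid in the frame of bay below 0.0725 m and linear speed of pink_bottle above 0.4 m/s).
It fails at once if the clear bottle is moved by more than 30 mm or tipped (distance of clear_mid from where it was at the start of the episode above 0.03 m or angle between clear_mid's own z axis and vertical above 0.5 rad).
It fails at once if the timer or the notebook is pushed away by more than 40 mm (distance of any of timer_mid, notebook_mid from where it was at the start of the episode above 0.04 m).
It also fails if it takes over 54 s, if anything falls off the work surface, if the arm or the gripper's body presses on something with over 40 N, if the wrist force passes 120 N, or if a joint passes its speed limit or range.

## Working session

There is one attempt and no reset: what is moved stays moved. The work goes in short steps, Python scripts to look and compute and a shell command to move; the robot and the scene stay as the last step left them, time stands still between calls to the robot, and variables do not carry over. Pictures are saved under pics/ and viewed, and the job is handed in when it is done.

```bash
ls; mkdir -p pics; cat > h.py <<'E'
import numpy as np, cv2
from workcell import bot, viewer
def cam(p):
    f=192/np.tan(np.radians(p["vertical_fov"])/2)
    h=p["pixels"].shape[0]/2; f=h/np.tan(np.radians(p["vertical_fov"])/2)
    K=np.array([[f,0,p["cx"]],[0,f,p["cy"]],[0,0,1]])
    return K,np.array(p["distortion"],float),np.array(p["rvec"],float),np.array(p["tvec"],float)
def proj(p,X):
    K,d,r,t=cam(p); return cv2.projectPoints(np.array(X,float).reshape(-1,1,3),r,t,K,d)[0].reshape(-1,2)
def ray(p,uv):
    K,d,r,t=cam(p); n=cv2.undistortPoints(np.array(uv,float).reshape(-1,1,2),K,d).reshape(-1,2)
    R=cv2.Rodrigues(r)[0]; D=np.c_[n,np.ones(len(n))]@R; return -R.T@t,D
def onz(p,uv,z):
    c,D=ray(p,uv); return c+D*((z-c[2])/D[:,2])[:,None]
E
python3 - <<'E'
from h import *
o=bot.observe(); print({k:np.round(v,3) for k,v in o.items()})
for n in("scene","top"):
    p=viewer.grab_frame(n); cv2.imwrite(f"pics/{n}0.png",p["pixels"]); c,_=ray(p,[[256,192]]); print(n,c,p["vertical_fov"],p["distortion"])
    for t in("pink_mid","clear_mid","shaker","jaw","knob","timer_mid","notebook_mid"):
        for d in viewer.outline_of(t,p)[:3]: print(t,round(d["score"],2),d["bbox"])
E
```

```text
pics
{'clock': np.float64(0.0), 'qpos': array([-1.202,  0.522, -0.036,  1.6  ,  0.021,  1.021, -0.113]), 'qd': array([ 0.   , -0.001,  0.   ,  0.   ,  0.001,  0.001, -0.002]), 'joint_efforts': array([ 1.0000e-03, -9.2709e+01,  1.9810e+00, -3.6992e+01,  1.8000e-02,
        8.0000e-03, -0.0000e+00]), 'position': array([0.265, 0.565, 0.231]), 'tool_rot': array([-3.14 ,  0.   ,  2.703]), 'force': array([-0.442, -1.503, -0.299]), 'moment': array([0.019, 0.003, 0.015]), 'grip_width': np.float64(0.085)}
scene [-0.06762263 -0.38483092  0.94237089] 57.59916141202926 [0.02046794 0.         0.         0.         0.        ]
pink_mid 0.7 [166.1, 190.3, 186.4, 219.5]
pink_mid 0.62 [176.0, 164.1, 195.5, 190.5]
clear_mid 0.91 [193.3, 137.9, 211.9, 163.9]
shaker 0.92 [229.1, 160.0, 334.1, 249.5]
jaw 0.75 [241.4, 168.0, 284.5, 204.9]
timer_mid 0.28 [305.4, 227.7, 374.8, 304.8]
notebook_mid 0.57 [307.1, 229.5, 373.4, 303.2]
top [ 0.42784857 -0.03854075  1.38251494] 49.60421680228257 [-0.15488781  0.          0.          0.          0.        ]
pink_mid 0.74 [174.9, 210.8, 194.2, 225.0]
pink_mid 0.71 [204.8, 198.6, 226.2, 218.5]
pink_mid 0.64 [189.9, 244.6, 205.4, 259.6]
clear_mid 0.5 [167.3, 170.1, 186.1, 190.4]
shaker 0.64 [239.2, 154.6, 325.3, 236.1]
jaw 0.6 [253.0, 168.1, 276.9, 216.8]
knob 0.39 [255.5, 210.8, 266.3, 216.2]
timer_mid 0.88 [202.9, 145.0, 222.6, 165.4]
notebook_mid 0.86 [330.6, 190.3, 384.1, 258.1]
```

```bash
python3 - <<'E'
import cv2
a=cv2.imread("pics/scene0.png")[120:320,130:390]; cv2.imwrite("pics/s1.png",cv2.resize(a,None,fx=3,fy=3,interpolation=cv2.INTER_CUBIC))
a=cv2.imread("pics/top0.png")[130:280,130:400]; cv2.imwrite("pics/t1.png",cv2.resize(a,None,fx=2.96,fy=2.96,interpolation=cv2.INTER_CUBIC)[:,:800])
E
```

```text
(no output)
```

View pics/s1.png

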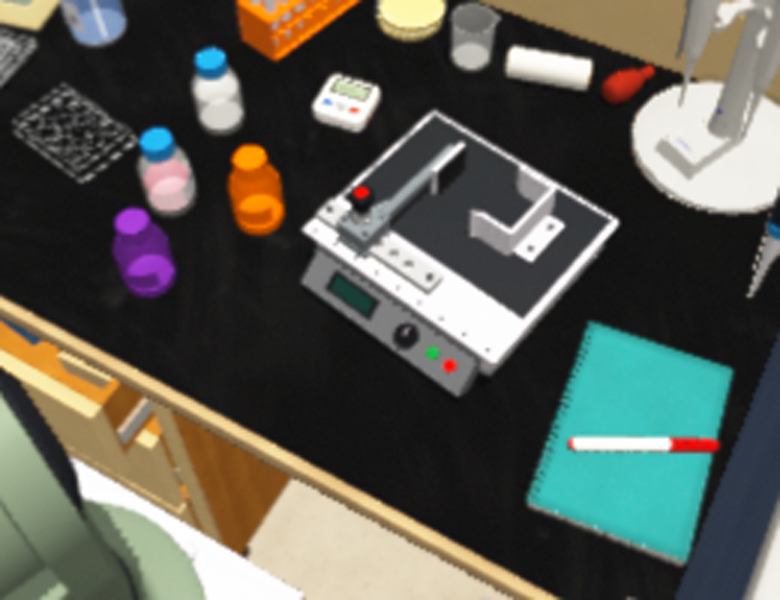

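View pics/t1.png

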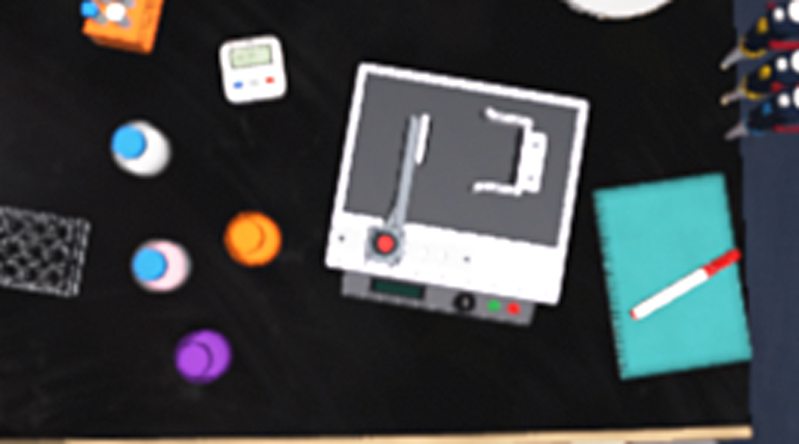

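View pics/top0.png

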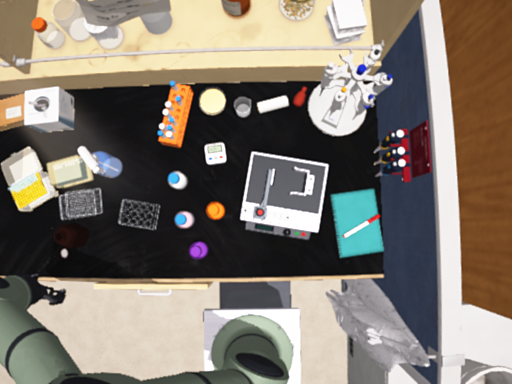

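```bash
cat > m.py <<'E'
from h import *
from scipy.optimize import least_squares
def tri(P,uvs):
    A=np.zeros((3,3));b=np.zeros(3)
    for p,uv in zip(P,uvs):
        c,D=ray(p,[uv]); d=D[0]/np.linalg.norm(D[0]); M=np.eye(3)-np.outer(d,d);A+=M;b+=M@c
    X=np.linalg.solve(A,b); return X,[proj(p,X)[0]-uv for p,uv in zip(P,uvs)]
def blob(p,cond,box):
    im=p["pixels"].astype(int); B,G,R=im[...,0],im[...,1],im[...,2]; m=cond(B,G,R)
    z=np.zeros(m.shape,bool); x0,y0,x1,y1=box; z[y0:y1,x0:x1]=1; ys,xs=np.nonzero(m&z); return np.array([xs.mean(),ys.mean()]),len(xs)
blue=lambda B,G,R:(B>150)&(R<90)&(B-R>90)
red=lambda B,G,R:(R>120)&(B<90)&(G<90)
E
python3 - <<'E'
from m import *
S=viewer.grab_frame("scene");T=viewer.grab_frame("top");P=[S,T]
for n,c,bs in (("pinkcap",blue,((174,160,192,176),(172,208,190,228))),("clearcap",blue,((192,134,208,148),(164,168,182,186))),("knobtop",red,((244,176,258,192),(252,205,268,220)))):
    u=[blob(p,c,b) for p,b in zip(P,bs)]; X,r=tri(P,[a[0] for a in u]); print(n,u,X.round(4),np.round(r,2))
# platform corners
s=np.array([[435,110],[619,222],[487,370],[303,228]])/3+[130,120]-.33
t=np.array([[362,64],[588,101],[560,303],[328,268]])/2.96+130-.33
for a,b in zip(s,t):
    X,r=tri(P,[a,b]); print(X.round(4),np.round(r,2).tolist())
loc=np.array([[110,125],[110,-125],[-110,-125],[-110,125]])/1000
def f(v):
    c,sn=np.cos(v[2]),np.sin(v[2]); W=np.c_[loc@np.array([[c,sn],[-sn,c]])+v[:2],np.full(4,.068)]
    return np.r_[(proj(S,W)-s).ravel(),(proj(T,W)-t).ravel()]
q=least_squares(f,[.6,-.08,-.15]); print(q.x,q.fun.round(1).tolist())
c,sn=np.cos(q.x[2]),np.sin(q.x[2]);R=np.array([[c,-sn],[sn,c]])
print("bay",R@[.035,-.03]+q.x[:2],"knob",R@[-.08,.065]+q.x[:2])
np.save("pose.npy",q.x)
E
```

```text
pinkcap [(array([181.61111111, 166.41666667]), 72), (array([179.87951807, 219.09638554]), 83)] [0.454  0.2135 0.0985] [[-0.56  0.03]
 [ 0.44 -0.37]]
clearcap [(array([199.63768116, 139.5942029 ]), 69), (array([172.93023256, 177.62790698]), 86)] [0.5843 0.2355 0.0969] [[-0.5   0.02]
 [ 0.42 -0.34]]
knobtop [(array([249.88235294, 183.58823529]), 17), (array([259.77777778, 211.7037037 ]), 27)] [ 0.4707 -0.0349  0.142 ] [[-0.39  0.03]
 [ 0.31 -0.22]]
[ 0.6683 -0.0136  0.0627] [[-0.47, 0.04], [0.42, -0.27]]
[ 0.6227 -0.2579  0.0599] [[-0.12, 0.01], [0.1, -0.05]]
[ 0.4023 -0.2175  0.0556] [[1.33, -0.11], [-1.01, 0.64]]
[0.4482 0.0258 0.0694] [[-0.77, 0.06], [0.61, -0.46]]
[ 0.533186   -0.11587884 -0.19005088] [-0.8, -0.3, 0.1, -0.2, 1.6, -2.0, -1.1, -0.0, 0.5, 0.5, 1.0, 1.1, -0.4, 0.9, 0.0, -0.6]
bay [ 0.56188855 -0.15195049] knob [ 0.4669055  -0.03693648]
```

```bash
cat > ov.py <<'E'
from m import *
def overlay(p,pose,box,sc,name,pts=()):
    im=cv2.resize(p["pixels"][box[1]:box[3],box[0]:box[2]],None,fx=sc,fy=sc,interpolation=cv2.INTER_CUBIC)
    def tow(L):
        L=np.array(L,float)/1000; c,s=np.cos(pose[2]),np.sin(pose[2]); return np.c_[L[:,:2]@np.array([[c,s],[-s,c]])+pose[:2],L[:,2]]
    def pl(L,col,closed=True,world=False):
        u=(proj(p,np.array(L) if world else tow(L))-box[:2]+.5)*sc-.5
        cv2.polylines(im,[np.round(u).astype(int)],closed,col,1,cv2.LINE_AA)
    pl([[110,125,68],[110,-125,68],[-110,-125,68],[-110,125,68]],(0,255,0))
    x,y=35,-30
    for z in(68,108): pl([[x+35,y+14,z],[x+35,y-29,z],[x-35,y-29,z],[x-35,y+14,z]],(0,0,255) if z==108 else (255,0,255),False)
    a=np.linspace(0,2*np.pi,24)
    for z in(119,144): pl(np.c_[-80+12.5*np.cos(a),65+12.5*np.sin(a),0*a+z],(255,255,0))
    for X in pts:
        for z,r in((.105,.0175),(0,.028),(.06,.028)): pl(np.c_[X[0]+r*np.cos(a),X[1]+r*np.sin(a),0*a+z],(0,255,255),True,True)
    cv2.imwrite(name,im)
E
cat > m2.py <<'E'
from ov import *
import sys
S=viewer.grab_frame("scene");T=viewer.grab_frame("top")
pose=[float(a) for a in sys.argv[1:4]]; pk=[[float(sys.argv[4]),float(sys.argv[5])]]
overlay(S,pose,(160,140,345,260),4.3,"pics/os%s.png"%sys.argv[6],pk)
overlay(T,pose,(165,140,345,260),4.3,"pics/ot%s.png"%sys.argv[6],pk)
E
python3 m2.py 0.535 -0.1155 -0.185 0.454 0.2135 1
```

```text
(no output)
```

View pics/os1.png

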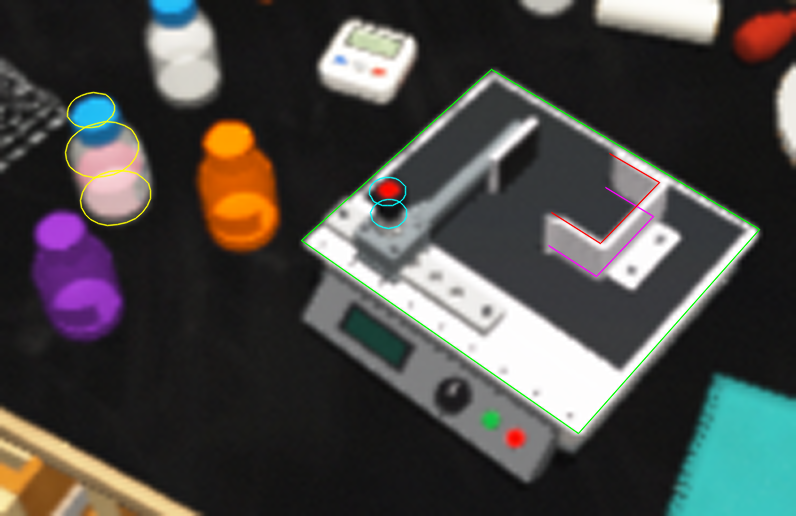

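View pics/ot1.png

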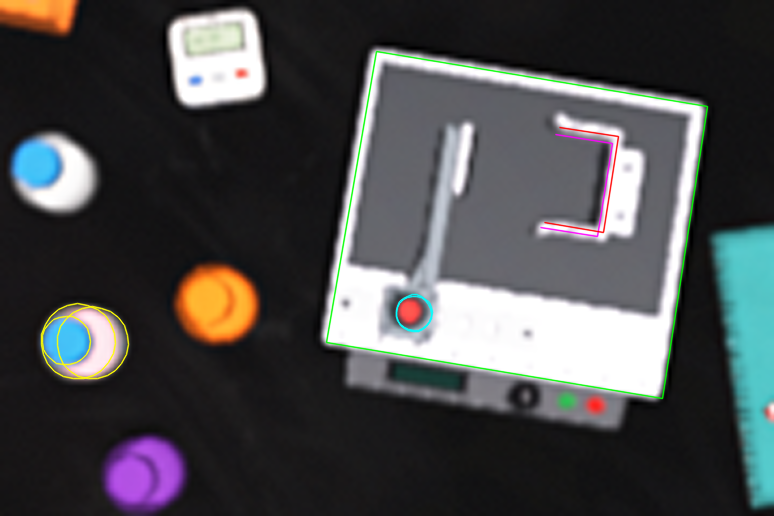

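```bash
cat > go.py <<'E'
import sys,numpy as np
from scipy.spatial.transform import Rotation as R
from workcell import bot
o=bot.observe(); a=[float(v) for v in sys.argv[1:5]]
Rc=R.from_euler('xyz',o["tool_rot"]); Rt=R.from_euler('xyz',[np.pi,0,a[3]])
print("now",np.round(o["position"],4),np.round(o["tool_rot"],3),"F",np.round(o["force"],1),"w",round(float(o["grip_width"]),4),"t",round(float(o["clock"]),2),"q",np.round(o["qpos"],2))
print("t mm",np.round(Rc.inv().apply(np.array(a[:3])-o["position"])*1000,1),"r deg",np.round((Rc.inv()*Rt).as_rotvec(degrees=True),2))
E
python3 go.py 0.454 0.2115 0.2 2.957
```

```text
now [0.2656 0.5658 0.2313] [3.142 0.    2.703] F [ 0.3  0.1 -0.2] w 0.0853 t 1.0 q [-1.2   0.52 -0.04  1.6   0.02  1.02 -0.11]
t mm [-321.1 -240.6   31.3] r deg [  0.     0.   -14.57]
```

```bash
python3 -m creep '[{"tx":-40,"ty":-30,"tz":4,"rz":-2,"hand":-0.4},{"tx":-80,"ty":-60,"tz":8,"rz":-4,"hand":-0.4},{"tx":-120,"ty":-90,"tz":12,"rz":-6,"hand":-0.4},{"tx":-160,"ty":-120,"tz":16,"rz":-8,"hand":-0.4},{"tx":-200,"ty":-150,"tz":20,"rz":-10,"hand":-0.4},{"tx":-240,"ty":-180,"tz":24,"rz":-12,"hand":-0.4},{"tx":-280,"ty":-210,"tz":28,"rz":-14.6,"hand":-0.4},{"tx":-321,"ty":-240.6,"tz":31,"rz":-14.6,"hand":-0.4}]' 40; python3 go.py 0.454 0.2115 0.2 2.957
```

```text
now [0.2656 0.5658 0.2313] [3.142 0.    2.703] F [ 0.3  0.1 -0.2] w 0.0853 t 1.0 q [-1.2   0.52 -0.04  1.6   0.02  1.02 -0.11]
t mm [-321.1 -240.6   31.3] r deg [  0.     0.   -14.57]schema error: expected keys rx, ry, rz, tx, ty, tz, hand
```

```bash
python3 -m creep '[{"rx":0,"ry":0,"rz":-2,"tx":-40,"ty":-30,"tz":4,"hand":-0.4},{"rx":0,"ry":0,"rz":-4,"tx":-80,"ty":-60,"tz":8,"hand":-0.4},{"rx":0,"ry":0,"rz":-6,"tx":-120,"ty":-90,"tz":12,"hand":-0.4},{"rx":0,"ry":0,"rz":-8,"tx":-160,"ty":-120,"tz":16,"hand":-0.4},{"rx":0,"ry":0,"rz":-10,"tx":-200,"ty":-150,"tz":20,"hand":-0.4},{"rx":0,"ry":0,"rz":-12,"tx":-240,"ty":-180,"tz":24,"hand":-0.4},{"rx":0,"ry":0,"rz":-14.6,"tx":-280,"ty":-210,"tz":28,"hand":-0.4},{"rx":0,"ry":0,"rz":-14.6,"tx":-321,"ty":-240.6,"tz":31,"hand":-0.4}]' 40; python3 go.py 0.454 0.2115 0.2 2.957
```

```text
clock: 1.8
position: [0.4535, 0.2118, 0.2005]
tool_rot: [3.141, 0.0, 2.959]
force: [1.8, 0.8, 0.1]
grip_width: 0.0597
now [0.4535 0.2118 0.2005] [3.141 0.    2.959] F [1.8 0.8 0.1] w 0.0597 t 1.8 q [-0.54  0.36 -0.02  1.96  0.01  0.82  0.82]
t mm [-0.6 -0.2  0.5] r deg [0.02 0.02 0.14]
```

```bash
python3 - <<'E'
from h import *
o=bot.observe()["position"]
L=[]
for n in("scene","top"):
    p=viewer.grab_frame(n);im=cv2.resize(p["pixels"],None,fx=4,fy=4,interpolation=cv2.INTER_CUBIC)
    for X,c in((o,(0,0,255)),([.454,.2115,.105],(0,255,255)),([.454,.2115,0],(0,255,0))):
        u=(proj(p,X)[0]+.5)*4; cv2.circle(im,tuple(int(v) for v in u),4,c,1)
    c=proj(p,[.454,.2115,.1])[0]*4; x,y=int(c[0]),int(c[1]); L.append(im[max(y-200,0):y+200,x-190:x+190])
cv2.imwrite("pics/g1.png",np.hstack(L))
E
```

```text
(no output)
```

View pics/g1.png

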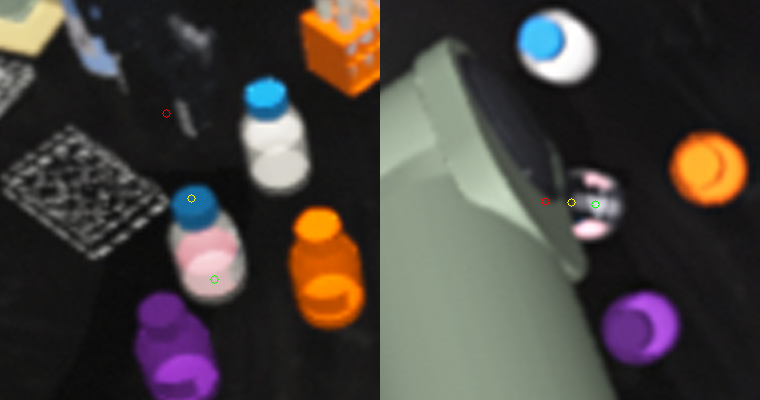

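```bash
python3 -m creep '[{"rx":0,"ry":0,"rz":0,"tx":0,"ty":0,"tz":30,"hand":-0.4},{"rx":0,"ry":0,"rz":0,"tx":0,"ty":0,"tz":60,"hand":-0.4},{"rx":0,"ry":0,"rz":0,"tx":0,"ty":0,"tz":85,"hand":-0.4},{"rx":0,"ry":0,"rz":0,"tx":0,"ty":0,"tz":100,"hand":-0.4},{"rx":0,"ry":0,"rz":0,"tx":0,"ty":0,"tz":115,"hand":-0.4},{"rx":0,"ry":0,"rz":0,"tx":0,"ty":0,"tz":125,"hand":-0.4},{"rx":0,"ry":0,"rz":0,"tx":0,"ty":0,"tz":130,"hand":-0.4},{"rx":0,"ry":0,"rz":0,"tx":0,"ty":0,"tz":130,"hand":-0.4}]' 40
python3 -m creep '[{"rx":0,"ry":0,"rz":0,"tx":0,"ty":0,"tz":0,"hand":0},{"rx":0,"ry":0,"rz":0,"tx":0,"ty":0,"tz":0,"hand":0.1},{"rx":0,"ry":0,"rz":0,"tx":0,"ty":0,"tz":0,"hand":0.15},{"rx":0,"ry":0,"rz":0,"tx":0,"ty":0,"tz":0,"hand":0.2},{"rx":0,"ry":0,"rz":0,"tx":0,"ty":0,"tz":0,"hand":0.3},{"rx":0,"ry":0,"rz":0,"tx":0,"ty":0,"tz":0,"hand":0.5},{"rx":0,"ry":0,"rz":0,"tx":0,"ty":0,"tz":0,"hand":0.5}]' 40
```

```text
clock: 2.7
position: [0.4527, 0.2136, 0.0702]
tool_rot: [-3.141, -0.0, 2.958]
force: [0.2, 0.4, 0.1]
grip_width: 0.0597
clock: 3.4
position: [0.453, 0.2132, 0.0709]
tool_rot: [-3.141, 0.0, 2.957]
force: [-0.7, -5.4, 10.0]
grip_width: 0.0335
```

```bash
python3 -m creep '[{"rx":0,"ry":0,"rz":0,"tx":0,"ty":0,"tz":-5,"hand":0.5},{"rx":0,"ry":0,"rz":0,"tx":0,"ty":0,"tz":-15,"hand":0.5},{"rx":0,"ry":0,"rz":0,"tx":0,"ty":0,"tz":-30,"hand":0.5},{"rx":0,"ry":0,"rz":0,"tx":0,"ty":0,"tz":-60,"hand":0.5},{"rx":0,"ry":0,"rz":0,"tx":0,"ty":0,"tz":-90,"hand":0.5},{"rx":0,"ry":0,"rz":0,"tx":0,"ty":0,"tz":-120,"hand":0.5},{"rx":0,"ry":0,"rz":0,"tx":0,"ty":0,"tz":-150,"hand":0.5},{"rx":0,"ry":0,"rz":0,"tx":0,"ty":0,"tz":-150,"hand":0.5}]' 40; python3 go.py 0.5664 -0.1426 0.22 2.957
python3 - <<'E'
from h import *
L=[]
for n in("scene","top"):
    p=viewer.grab_frame(n);im=cv2.resize(p["pixels"],None,fx=4,fy=4,interpolation=cv2.INTER_CUBIC)
    c=proj(p,[.454,.2115,.2])[0]*4; x,y=int(c[0]),int(c[1]); y=max(y,200);L.append(im[y-200:y+200,x-190:x+190])
cv2.imwrite("pics/g2.png",np.hstack(L))
E
```

```text
clock: 4.2
position: [0.4542, 0.2146, 0.2246]
tool_rot: [3.137, 0.005, 2.958]
force: [0.2, 0.1, -2.3]
grip_width: 0.0338
now [0.4542 0.2146 0.2246] [3.137 0.005 2.958] F [ 0.2  0.1 -2.3] w 0.0338 t 4.2 q [-0.55  0.33 -0.02  1.93  0.01  0.87  0.82]
t mm [-175.7 -330.6    4. ] r deg [0.24 0.26 0.03]
```

View pics/g2.png

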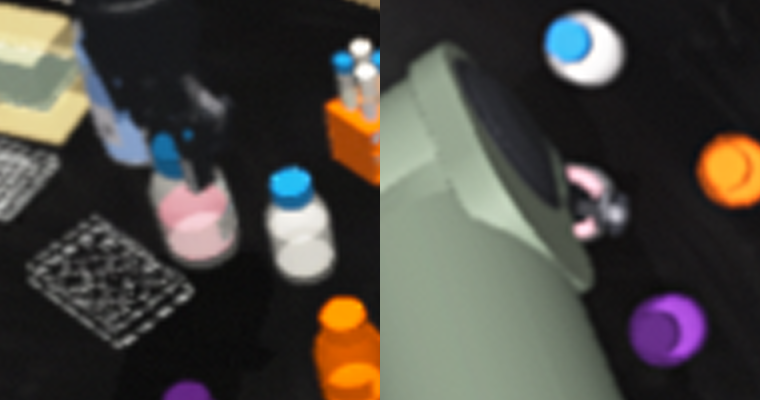

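```bash
python3 -m creep '[{"rx":0,"ry":0,"rz":0,"tx":-10,"ty":-19,"tz":-12,"hand":0.5},{"rx":0,"ry":0,"rz":0,"tx":-30,"ty":-57,"tz":-22,"hand":0.5},{"rx":0,"ry":0,"rz":0,"tx":-52,"ty":-98,"tz":-22,"hand":0.5},{"rx":0,"ry":0,"rz":0,"tx":-74,"ty":-140,"tz":-22,"hand":0.5},{"rx":0,"ry":0,"rz":0,"tx":-96,"ty":-182,"tz":-22,"hand":0.5},{"rx":0,"ry":0,"rz":0,"tx":-118,"ty":-223,"tz":-22,"hand":0.5},{"rx":0,"ry":0,"rz":0,"tx":-140,"ty":-264,"tz":-22,"hand":0.5},{"rx":0,"ry":0,"rz":0,"tx":-156,"ty":-294,"tz":-22,"hand":0.5}]' 40; 
python3 go.py 0.5664 -0.1426 0.22 2.957
```

```text
clock: 5.1
position: [0.5521, -0.1069, 0.2413]
tool_rot: [-3.141, -0.002, 2.956]
force: [0.0, 0.0, -1.9]
grip_width: 0.0338
now [ 0.5521 -0.1069  0.2413] [-3.141e+00 -2.000e-03  2.956e+00] F [ 0.   0.  -1.9] w 0.0338 t 5.1 q [ 0.    0.41  0.11  1.76 -0.05  0.97  1.52]
t mm [-20.7 -32.4  21.3] r deg [-0.05 -0.09 -0.06]
```

```bash
python3 -m creep '[{"rx":0,"ry":0,"rz":0,"tx":-10,"ty":-16,"tz":0,"hand":0.5},{"rx":0,"ry":0,"rz":0,"tx":-20,"ty":-32,"tz":0,"hand":0.5},{"rx":0,"ry":0,"rz":0,"tx":-20,"ty":-32,"tz":10,"hand":0.5},{"rx":0,"ry":0,"rz":0,"tx":-20,"ty":-32,"tz":15,"hand":0.5},{"rx":0,"ry":0,"rz":0,"tx":-20,"ty":-32,"tz":15,"hand":0.5},{"rx":0,"ry":0,"rz":0,"tx":-20,"ty":-32,"tz":15,"hand":0.5}]' 40; 
python3 go.py 0.5664 -0.1426 0.19 2.957
cat > look.py <<'E'
from ov import *
import sys
pose=[.536,-.1145,-.185]
o=bot.observe()["position"]
x=[[o[0],o[1]]]
S=viewer.grab_frame("scene");T=viewer.grab_frame("top")
overlay(S,pose,(220,110,345,260),5,"pics/a.png");overlay(T,pose,(235,140,335,260),5,"pics/b.png")
a=cv2.imread("pics/a.png")[:,:];b=cv2.imread("pics/b.png");h=600
a=cv2.resize(a,None,fx=.66,fy=.66);b=cv2.resize(b,None,fx=.75,fy=.75)
H=max(len(a),len(b));f=lambda i:np.vstack([i,np.zeros((H-len(i),i.shape[1],3),np.uint8)])
cv2.imwrite("pics/%s.png"%sys.argv[1],np.hstack([f(a),f(b)]))
E
python3 look.py l1
```

```text
clock: 5.7
position: [0.566, -0.1382, 0.2272]
tool_rot: [3.141, -0.001, 2.959]
force: [-0.3, 0.3, -1.7]
grip_width: 0.0338
now [ 0.566  -0.1382  0.2272] [ 3.141e+00 -1.000e-03  2.959e+00] F [-0.3  0.3 -1.7] w 0.0338 t 5.7 q [ 0.05  0.46  0.12  1.72 -0.06  0.96  1.58]
t mm [-1.2 -4.2 37.2] r deg [ 0.01 -0.04  0.09]
```

View pics/l1.png

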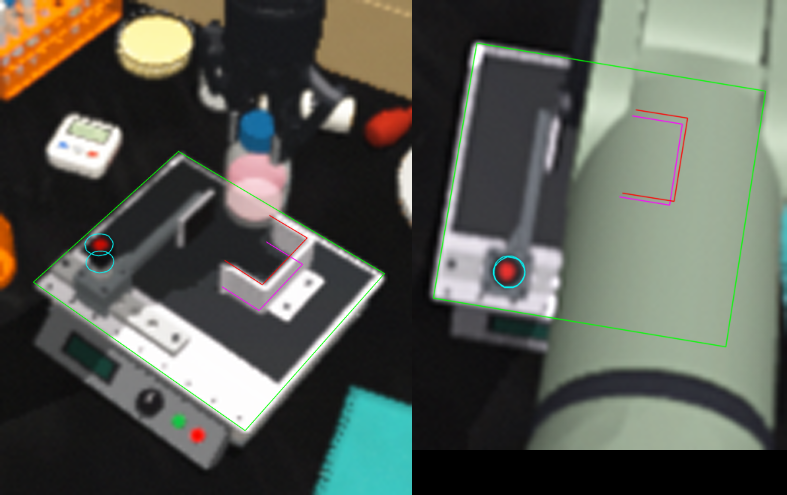

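```bash
python3 -m creep '[{"rx":0,"ry":0,"rz":0,"tx":-1,"ty":-2,"tz":10,"hand":0.5},{"rx":0,"ry":0,"rz":0,"tx":-1,"ty":-2,"tz":22,"hand":0.5},{"rx":0,"ry":0,"rz":0,"tx":-1,"ty":-2,"tz":32,"hand":0.5},{"rx":0,"ry":0,"rz":0,"tx":-1,"ty":-2,"tz":38,"hand":0.5},{"rx":0,"ry":0,"rz":0,"tx":-1,"ty":-2,"tz":38,"hand":0.5},{"rx":0,"ry":0,"rz":0,"tx":-1,"ty":-2,"tz":38,"hand":0.5}]' 40; 
python3 go.py 0.5664 -0.1426 0.139 2.957
cat > look2.py <<'E'
from ov import *
import sys
o=bot.observe()["position"]; print(o)
S=viewer.grab_frame("scene"); off=.071
p=S; box=(255,130,345,215);sc=8
im=cv2.resize(p["pixels"][box[1]:box[3],box[0]:box[2]],None,fx=sc,fy=sc,interpolation=cv2.INTER_CUBIC)
a=np.linspace(0,2*np.pi,40)
for z,r in((0,.028),(.06,.028),(.105,.0175)):
    u=(proj(p,np.c_[o[0]+r*np.cos(a),o[1]+r*np.sin(a),0*a+o[2]-off+z])-box[:2]+.5)*sc
    cv2.polylines(im,[u.astype(int)],True,(0,255,255),1)
pose=[.536,-.1145,-.185];c,s=np.cos(pose[2]),np.sin(pose[2])
L=np.array([[70,-16,108],[70,-59,108],[0,-59,108],[0,-16,108]])/1000
W=np.c_[L[:,:2]@np.array([[c,s],[-s,c]])+pose[:2],L[:,2]]
u=(proj(p,W)-box[:2]+.5)*sc;cv2.polylines(im,[u.astype(int)],False,(0,0,255),1)
cv2.imwrite("pics/%s.png"%sys.argv[1],im)
E
python3 look2.py l2
```

```text
clock: 6.4
position: [0.5668, -0.1412, 0.1894]
tool_rot: [-3.142, -0.0, 2.958]
force: [1.0, -0.3, -1.6]
grip_width: 0.0338
now [ 0.5668 -0.1412  0.1894] [-3.142 -0.     2.958] F [ 1.  -0.3 -1.6] w 0.0338 t 6.4 q [ 0.06  0.51  0.11  1.76 -0.07  0.88  1.59]
t mm [ 0.2 -1.4 50.4] r deg [-0.   -0.01  0.03]
[ 0.56682991 -0.14122999  0.18943131]
```

View pics/l2.png

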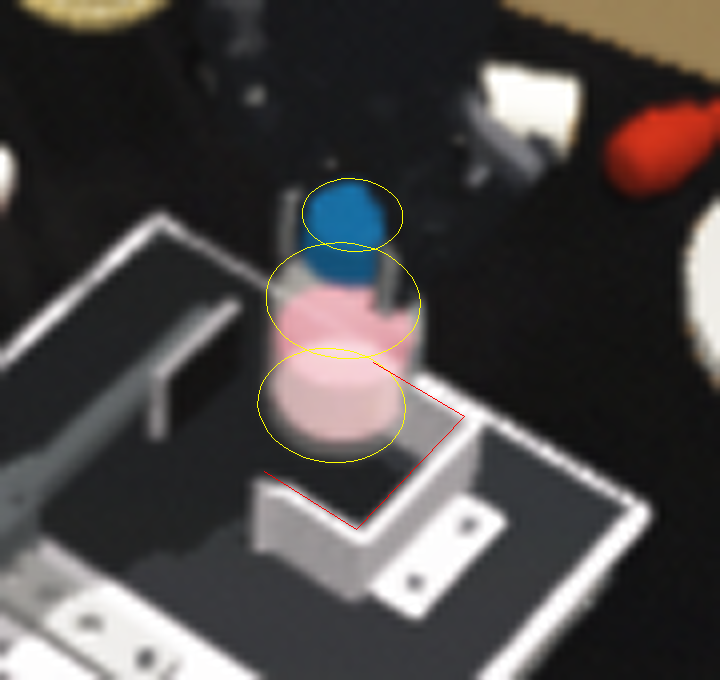

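```bash
python3 -m creep '[{"rx":0,"ry":0,"rz":0,"tx":0,"ty":0,"tz":10,"hand":0.5},{"rx":0,"ry":0,"rz":0,"tx":0,"ty":0,"tz":20,"hand":0.5},{"rx":0,"ry":0,"rz":0,"tx":0,"ty":0,"tz":29,"hand":0.5},{"rx":0,"ry":0,"rz":0,"tx":0,"ty":0,"tz":36,"hand":0.5},{"rx":0,"ry":0,"rz":0,"tx":0,"ty":0,"tz":41,"hand":0.5},{"rx":0,"ry":0,"rz":0,"tx":0,"ty":0,"tz":44,"hand":0.5},{"rx":0,"ry":0,"rz":0,"tx":0,"ty":0,"tz":46,"hand":0.5},{"rx":0,"ry":0,"rz":0,"tx":0,"ty":0,"tz":46,"hand":0.5}]' 40; 
python3 look2.py l3
```

```text
clock: 7.25
position: [0.5668, -0.1411, 0.1434]
tool_rot: [3.142, -0.0, 2.958]
force: [0.6, -0.3, -2.6]
grip_width: 0.0341
[ 0.56678238 -0.14114846  0.14335079]
```

View pics/l3.png

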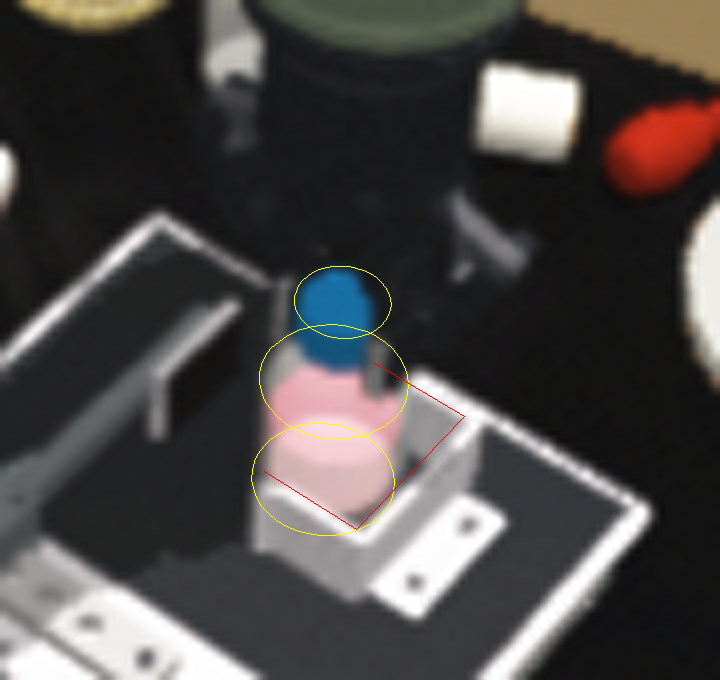

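```bash
python3 -m creep '[{"rx":0,"ry":0,"rz":0,"tx":0,"ty":0,"tz":1,"hand":0.5},{"rx":0,"ry":0,"rz":0,"tx":0,"ty":0,"tz":2,"hand":0.5},{"rx":0,"ry":0,"rz":0,"tx":0,"ty":0,"tz":3,"hand":0.5},{"rx":0,"ry":0,"rz":0,"tx":0,"ty":0,"tz":3,"hand":0.5}]' 40; python3 -m creep '[{"rx":0,"ry":0,"rz":0,"tx":0,"ty":0,"tz":1,"hand":0.5},{"rx":0,"ry":0,"rz":0,"tx":0,"ty":0,"tz":1,"hand":0.5}]' 40
```

```text
clock: 7.7
position: [0.5667, -0.1412, 0.1403]
tool_rot: [-3.142, -0.0, 2.958]
force: [-0.7, -0.7, -3.2]
grip_width: 0.0336
clock: 7.9
position: [0.5667, -0.1412, 0.1394]
tool_rot: [-3.142, -0.0, 2.958]
force: [0.3, 1.1, -2.4]
grip_width: 0.0337
```

```bash
for i in 1; do python3 -m creep '[{"rx":0,"ry":0,"rz":0,"tx":0,"ty":0,"tz":0.5,"hand":0.5},{"rx":0,"ry":0,"rz":0,"tx":0,"ty":0,"tz":1,"hand":0.5},{"rx":0,"ry":0,"rz":0,"tx":0,"ty":0,"tz":1,"hand":0.5}]' 40; python3 -m creep '[{"rx":0,"ry":0,"rz":0,"tx":0,"ty":0,"tz":0.5,"hand":0.5},{"rx":0,"ry":0,"rz":0,"tx":0,"ty":0,"tz":1,"hand":0.5},{"rx":0,"ry":0,"rz":0,"tx":0,"ty":0,"tz":1,"hand":0.5}]' 40; done
```

```text
clock: 8.2
position: [0.567, -0.1414, 0.1389]
tool_rot: [-3.141, 0.001, 2.957]
force: [-1.2, 0.0, 5.7]
grip_width: 0.0337
clock: 8.5
position: [0.5674, -0.1418, 0.1385]
tool_rot: [-3.141, 0.002, 2.957]
force: [-1.7, -2.2, 12.4]
grip_width: 0.0337
```

```bash
python3 -m creep '[{"rx":0,"ry":0,"rz":0,"tx":0,"ty":0,"tz":-1,"hand":0.5},{"rx":0,"ry":0,"rz":0,"tx":0,"ty":0,"tz":-1,"hand":0.3},{"rx":0,"ry":0,"rz":0,"tx":0,"ty":0,"tz":-1,"hand":0.15},{"rx":0,"ry":0,"rz":0,"tx":0,"ty":0,"tz":-1,"hand":0},{"rx":0,"ry":0,"rz":0,"tx":0,"ty":0,"tz":-1,"hand":-0.2},{"rx":0,"ry":0,"rz":0,"tx":0,"ty":0,"tz":-1,"hand":-0.4},{"rx":0,"ry":0,"rz":0,"tx":0,"ty":0,"tz":-1,"hand":-0.4}]' 40
python3 -m creep '[{"rx":0,"ry":0,"rz":0,"tx":0,"ty":0,"tz":-10,"hand":-0.4},{"rx":0,"ry":0,"rz":0,"tx":0,"ty":0,"tz":-25,"hand":-0.4},{"rx":0,"ry":0,"rz":0,"tx":0,"ty":0,"tz":-45,"hand":-0.4},{"rx":0,"ry":0,"rz":0,"tx":0,"ty":0,"tz":-70,"hand":-0.4},{"rx":0,"ry":0,"rz":0,"tx":0,"ty":0,"tz":-80,"hand":-0.4}]' 40
python3 look2.py l4; python3 go.py 0.4695 -0.0357 0.16 2.957
```

```text
clock: 9.2
position: [0.5668, -0.1412, 0.1384]
tool_rot: [3.142, 0.0, 2.958]
force: [-0.4, -0.4, -0.5]
grip_width: 0.06
clock: 9.7
position: [0.5676, -0.1414, 0.2212]
tool_rot: [3.142, 0.003, 2.957]
force: [0.3, 0.0, -0.6]
grip_width: 0.0599
[ 0.56760018 -0.14143846  0.22121473]
now [ 0.5678 -0.1415  0.2216] [3.141 0.004 2.957] F [ 0.9 -0.4  2.2] w 0.0597 t 9.75 q [ 0.06  0.47  0.12  1.73 -0.07  0.94  1.59]
t mm [116.3  86.   61.2] r deg [0.01 0.22 0.03]
```

View pics/l4.png

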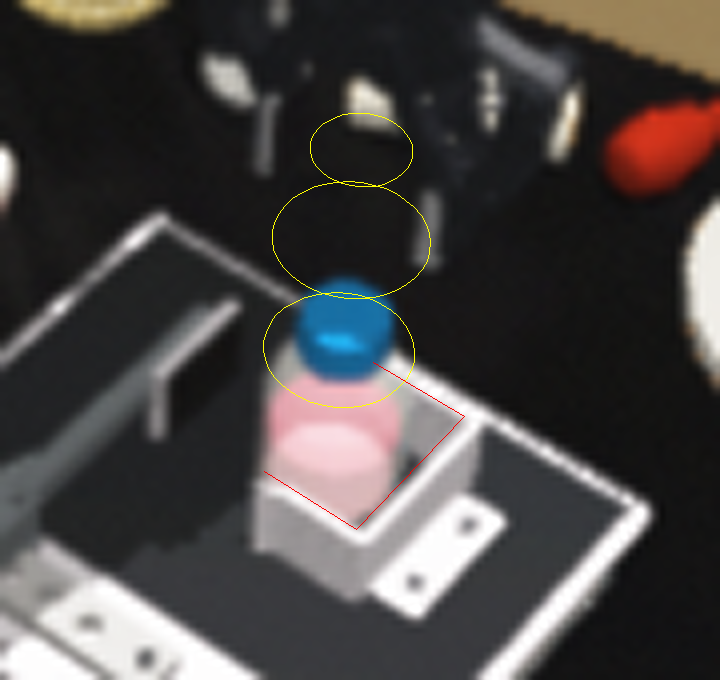

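```bash
python3 -m creep '[{"rx":0,"ry":0,"rz":0,"tx":25,"ty":18,"tz":0,"hand":-0.4},{"rx":0,"ry":0,"rz":0,"tx":50,"ty":37,"tz":0,"hand":-0.4},{"rx":0,"ry":0,"rz":0,"tx":75,"ty":56,"tz":0,"hand":-0.4},{"rx":0,"ry":0,"rz":0,"tx":100,"ty":74,"tz":0,"hand":-0.4},{"rx":0,"ry":0,"rz":0,"tx":116,"ty":86,"tz":10,"hand":-0.4},{"rx":0,"ry":0,"rz":0,"tx":116,"ty":86,"tz":30,"hand":-0.4},{"rx":0,"ry":0,"rz":0,"tx":116,"ty":86,"tz":50,"hand":-0.4},{"rx":0,"ry":0,"rz":0,"tx":116,"ty":86,"tz":50,"hand":-0.4}]' 40
python3 - <<'E'
from ov import *
S=viewer.grab_frame("scene");T=viewer.grab_frame("top")
o=bot.observe()["position"]; print(o)
for p,b,n in((S,(225,120,315,215),"a"),(T,(230,140,330,240),"b")):
    overlay(p,[.536,-.1145,-.185],b,4,"pics/k%s.png"%n)
    im=cv2.imread("pics/k%s.png"%n);u=(proj(p,o)[0]-b[:2]+.5)*4;cv2.circle(im,tuple(int(v) for v in u),4,(0,255,0),1);cv2.imwrite("pics/k%s.png"%n,im)
a=cv2.imread("pics/ka.png");b=cv2.imread("pics/kb.png");cv2.imwrite("pics/k1.png",np.hstack([a,b[:380]]))
E
python3 go.py 0.4695 -0.0357 0.115 2.957
```

```text
clock: 10.55
position: [0.4671, -0.0352, 0.1665]
tool_rot: [-3.141, -0.004, 2.958]
force: [-0.8, 0.8, 0.8]
grip_width: 0.0597
[ 0.46833863 -0.03552881  0.16849214]
now [ 0.4683 -0.0355  0.1685] [-3.141e+00 -1.000e-03  2.957e+00] F [-0.1  0.5  0.5] w 0.0598 t 10.65 q [-0.11  0.37  0.08  2.06 -0.04  0.71  1.38]
t mm [-1.2  0.1 53.5] r deg [-0.02 -0.05  0.02]
```

View pics/k1.png

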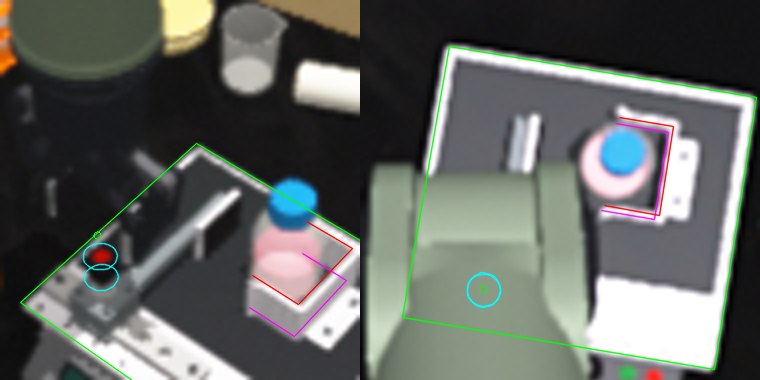

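```bash
python3 -m creep '[{"rx":0,"ry":0,"rz":0,"tx":-1,"ty":0,"tz":15,"hand":-0.2},{"rx":0,"ry":0,"rz":0,"tx":-1,"ty":0,"tz":30,"hand":-0.2},{"rx":0,"ry":0,"rz":0,"tx":-1,"ty":0,"tz":42,"hand":-0.2},{"rx":0,"ry":0,"rz":0,"tx":-1,"ty":0,"tz":50,"hand":-0.2},{"rx":0,"ry":0,"rz":0,"tx":-1,"ty":0,"tz":54,"hand":-0.2},{"rx":0,"ry":0,"rz":0,"tx":-1,"ty":0,"tz":54,"hand":-0.2}]' 40
python3 - <<'E'
from ov import *
S=viewer.grab_frame("scene")
overlay(S,[.536,-.1145,-.185],(225,120,315,215),8,"pics/k2.png")
E
python3 go.py 0.4695 -0.0357 0.114 2.957
```

```text
clock: 11.25
position: [0.4694, -0.0356, 0.1143]
tool_rot: [-3.141, -0.0, 2.958]
force: [1.0, 0.4, 0.0]
grip_width: 0.0515
now [ 0.4696 -0.0356  0.1146] [-3.142  0.     2.957] F [0.5 0.1 0.5] w 0.0514 t 11.3 q [-0.1   0.46  0.07  2.1  -0.06  0.58  1.39]
t mm [ 0.1 -0.1  0.6] r deg [-0.    0.    0.03]
```

View pics/k2.png

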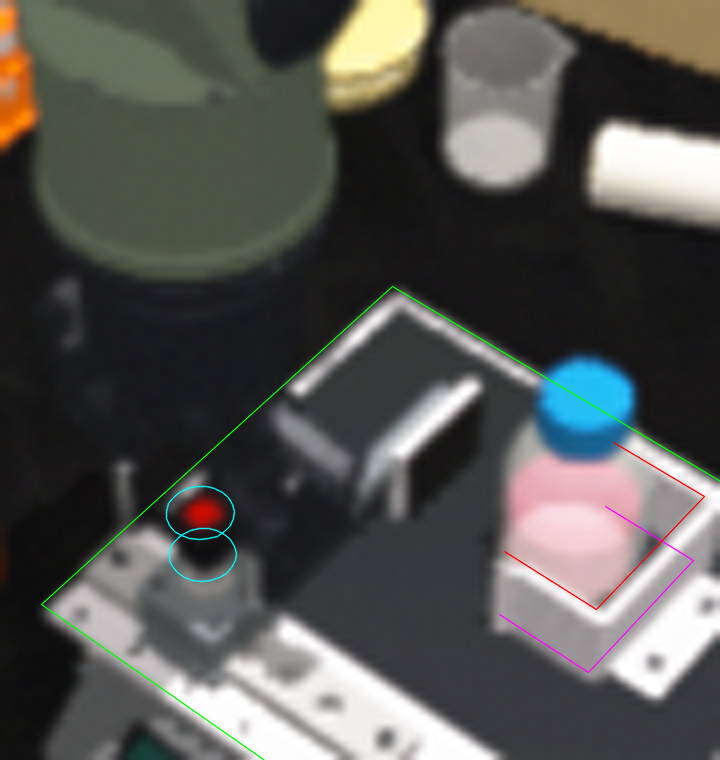

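```bash
python3 -m creep '[{"rx":0,"ry":0,"rz":0,"tx":0,"ty":0,"tz":1,"hand":0.1},{"rx":0,"ry":0,"rz":0,"tx":0,"ty":0,"tz":1,"hand":0.2},{"rx":0,"ry":0,"rz":0,"tx":0,"ty":0,"tz":1,"hand":0.3},{"rx":0,"ry":0,"rz":0,"tx":0,"ty":0,"tz":1,"hand":0.4},{"rx":0,"ry":0,"rz":0,"tx":0,"ty":0,"tz":1,"hand":0.6},{"rx":0,"ry":0,"rz":0,"tx":0,"ty":0,"tz":1,"hand":0.7},{"rx":0,"ry":0,"rz":0,"tx":0,"ty":0,"tz":1,"hand":0.7}]' 40
python3 go.py 0.4695 -0.0357 0.114 2.957
```

```text
clock: 12.0
position: [0.4696, -0.0356, 0.1137]
tool_rot: [3.142, 0.0, 2.957]
force: [-0.6, 0.2, 5.3]
grip_width: 0.0238
now [ 0.4696 -0.0356  0.1137] [3.142 0.    2.957] F [-0.6  0.2  5.3] w 0.0238 t 12.0 q [-0.1   0.47  0.07  2.1  -0.06  0.57  1.39]
t mm [ 0.1 -0.1 -0.3] r deg [0.   0.02 0.03]
```

Gripped with little side load, so the centring is good. Pull up 12 mm.

```bash
python3 -m creep '[{"rx":0,"ry":0,"rz":0,"tx":0,"ty":0,"tz":-3,"hand":0.7},{"rx":0,"ry":0,"rz":0,"tx":0,"ty":0,"tz":-6,"hand":0.7},{"rx":0,"ry":0,"rz":0,"tx":0,"ty":0,"tz":-9,"hand":0.7},{"rx":0,"ry":0,"rz":0,"tx":0,"ty":0,"tz":-12,"hand":0.7},{"rx":0,"ry":0,"rz":0,"tx":0,"ty":0,"tz":-12,"hand":0.7},{"rx":0,"ry":0,"rz":0,"tx":0,"ty":0,"tz":-12,"hand":0.7}]' 60
python3 go.py 0.4695 -0.0357 0.114 2.957
```

```text
clock: 12.6
position: [0.4695, -0.0356, 0.1254]
tool_rot: [-3.142, 0.0, 2.958]
force: [1.4, -0.6, -6.6]
grip_width: 0.0231
now [ 0.4695 -0.0356  0.1254] [-3.142  0.     2.958] F [ 1.4 -0.6 -6.6] w 0.0231 t 12.6 q [-0.11  0.44  0.07  2.09 -0.05  0.6   1.39]
t mm [-0.  -0.1 11.4] r deg [-0.    0.01  0.03]
```

```bash
python3 -m creep '[{"rx":0,"ry":0,"rz":0,"tx":0,"ty":-2,"tz":0,"hand":0.7},{"rx":0,"ry":0,"rz":0,"tx":0,"ty":-5,"tz":0,"hand":0.7},{"rx":0,"ry":0,"rz":0,"tx":0,"ty":-9,"tz":0,"hand":0.7},{"rx":0,"ry":0,"rz":0,"tx":0,"ty":-13,"tz":0,"hand":0.7},{"rx":0,"ry":0,"rz":0,"tx":0,"ty":-17,"tz":0,"hand":0.7},{"rx":0,"ry":0,"rz":0,"tx":0,"ty":-20,"tz":0,"hand":0.7},{"rx":0,"ry":0,"rz":0,"tx":0,"ty":-23,"tz":0,"hand":0.7},{"rx":0,"ry":0,"rz":0,"tx":0,"ty":-26,"tz":0,"hand":0.7}]' 60
python3 - <<'E'
from ov import *
S=viewer.grab_frame("scene")
overlay(S,[.536,-.1145,-.185],(225,120,315,215),8,"pics/k3.png")
E
python3 go.py 0.4695 -0.0357 0.1254 2.957
```

```text
clock: 13.4
position: [0.4646, -0.0614, 0.1254]
tool_rot: [-3.142, -0.0, 2.958]
force: [2.5, 0.5, -6.8]
grip_width: 0.0235
now [ 0.4645 -0.0619  0.1254] [-3.141 -0.     2.957] F [ 2.7 -1.2 -6.9] w 0.0236 t 13.45 q [-0.05  0.44  0.07  2.1  -0.05  0.6   1.44]
t mm [-0.1 26.6  0. ] r deg [-0.01 -0.    0.01]
```

View pics/k3.png

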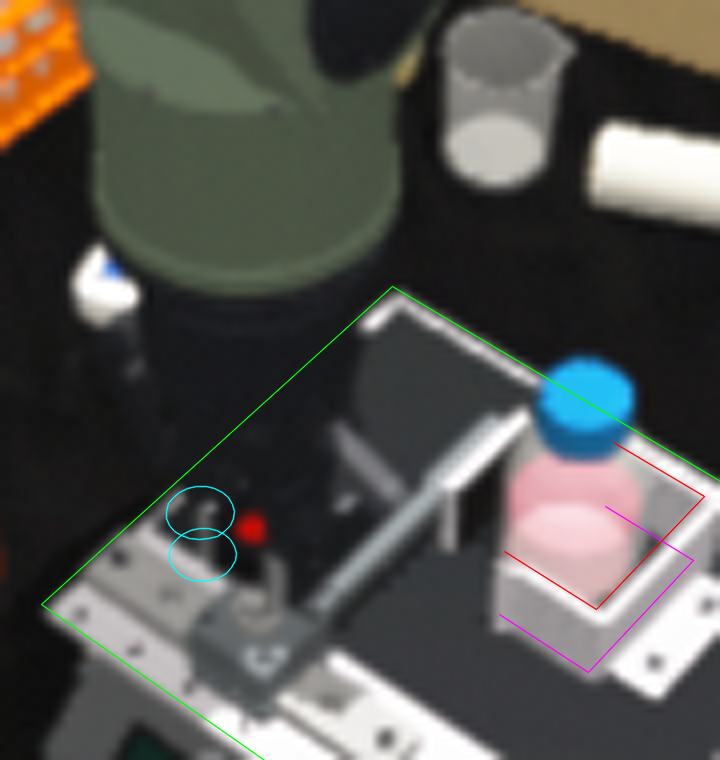

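Jaw is sliding. Remaining ~13.6 mm, slowly.

```bash
python3 -m creep '[{"rx":0,"ry":0,"rz":0,"tx":0,"ty":-2,"tz":0,"hand":0.7},{"rx":0,"ry":0,"rz":0,"tx":0,"ty":-4,"tz":0,"hand":0.7},{"rx":0,"ry":0,"rz":0,"tx":0,"ty":-6,"tz":0,"hand":0.7},{"rx":0,"ry":0,"rz":0,"tx":0,"ty":-8,"tz":0,"hand":0.7},{"rx":0,"ry":0,"rz":0,"tx":0,"ty":-10,"tz":0,"hand":0.7},{"rx":0,"ry":0,"rz":0,"tx":0,"ty":-12,"tz":0,"hand":0.7},{"rx":0,"ry":0,"rz":0,"tx":0,"ty":-13.5,"tz":0,"hand":0.7},{"rx":0,"ry":0,"rz":0,"tx":0,"ty":-13.5,"tz":0,"hand":0.7}]' 60
python3 go.py 0.4695 -0.0357 0.1254 2.957
```

```text
clock: 14.25
position: [0.4621, -0.0747, 0.1254]
tool_rot: [-3.141, -0.0, 2.957]
force: [1.7, -0.2, -7.4]
grip_width: 0.0234
now [ 0.4621 -0.0747  0.1254] [-3.141 -0.     2.957] F [ 1.7 -0.2 -7.4] w 0.0234 t 14.25 q [-0.02  0.44  0.07  2.1  -0.05  0.6   1.47]
t mm [-0.1 39.6  0. ] r deg [-0.01 -0.01  0.02]
```

```bash
python3 -m creep '[{"rx":0,"ry":0,"rz":0,"tx":0,"ty":-0.3,"tz":2,"hand":0.7},{"rx":0,"ry":0,"rz":0,"tx":0,"ty":-0.3,"tz":4,"hand":0.7},{"rx":0,"ry":0,"rz":0,"tx":0,"ty":-0.3,"tz":6,"hand":0.7},{"rx":0,"ry":0,"rz":0,"tx":0,"ty":-0.3,"tz":6,"hand":0.7}]' 60
python3 go.py 0.4695 -0.0357 0.1254 2.957
```

```text
clock: 14.65
position: [0.4622, -0.0747, 0.1192]
tool_rot: [-3.141, -0.0, 2.958]
force: [2.3, 1.8, -6.4]
grip_width: 0.0232
now [ 0.4622 -0.0747  0.1192] [-3.141 -0.     2.958] F [ 2.3  1.8 -6.4] w 0.0232 t 14.65 q [-0.02  0.45  0.07  2.1  -0.05  0.59  1.47]
t mm [-0.1 39.7 -6.2] r deg [-0.01 -0.01  0.04]
```

```bash
python3 -m creep '[{"rx":0,"ry":0,"rz":0,"tx":0,"ty":0,"tz":2,"hand":0.7},{"rx":0,"ry":0,"rz":0,"tx":0,"ty":0,"tz":4,"hand":0.7},{"rx":0,"ry":0,"rz":0,"tx":0,"ty":0,"tz":5.5,"hand":0.7},{"rx":0,"ry":0,"rz":0,"tx":0,"ty":0,"tz":5.5,"hand":0.7}]' 60
python3 go.py 0.4695 -0.0357 0.1137 2.957
```

```text
clock: 15.05
position: [0.4622, -0.0747, 0.1139]
tool_rot: [-3.142, -0.0, 2.958]
force: [0.5, 1.0, -3.7]
grip_width: 0.0235
now [ 0.4622 -0.0747  0.1139] [-3.142 -0.     2.958] F [ 0.5  1.  -3.7] w 0.0235 t 15.05 q [-0.02  0.46  0.07  2.11 -0.06  0.57  1.48]
t mm [-0.1 39.7  0.2] r deg [-0.   -0.    0.03]
```

```bash
python3 -m creep '[{"rx":0,"ry":0,"rz":0,"tx":0,"ty":0,"tz":0,"hand":0.5},{"rx":0,"ry":0,"rz":0,"tx":0,"ty":0,"tz":0,"hand":0.3},{"rx":0,"ry":0,"rz":0,"tx":0,"ty":0,"tz":0,"hand":0},{"rx":0,"ry":0,"rz":0,"tx":0,"ty":0,"tz":0,"hand":-0.3},{"rx":0,"ry":0,"rz":0,"tx":0,"ty":0,"tz":0,"hand":-0.3},{"rx":0,"ry":0,"rz":0,"tx":0,"ty":0,"tz":0,"hand":-0.3}]' 40
python3 -m creep '[{"rx":0,"ry":0,"rz":0,"tx":0,"ty":0,"tz":-10,"hand":-0.3},{"rx":0,"ry":0,"rz":0,"tx":0,"ty":0,"tz":-25,"hand":-0.3},{"rx":0,"ry":0,"rz":0,"tx":0,"ty":0,"tz":-45,"hand":-0.3},{"rx":0,"ry":0,"rz":0,"tx":0,"ty":0,"tz":-75,"hand":-0.3},{"rx":0,"ry":0,"rz":0,"tx":0,"ty":0,"tz":-105,"hand":-0.3},{"rx":0,"ry":0,"rz":0,"tx":0,"ty":0,"tz":-120,"hand":-0.3}]' 40
python3 -m creep '[{"rx":0,"ry":0,"rz":0,"tx":-20,"ty":40,"tz":0,"hand":-0.3},{"rx":0,"ry":0,"rz":0,"tx":-20,"ty":80,"tz":0,"hand":-0.3},{"rx":0,"ry":0,"rz":0,"tx":-20,"ty":120,"tz":0,"hand":-0.3},{"rx":0,"ry":0,"rz":0,"tx":-20,"ty":160,"tz":0,"hand":-0.3},{"rx":0,"ry":0,"rz":0,"tx":-20,"ty":200,"tz":0,"hand":-0.3},{"rx":0,"ry":0,"rz":0,"tx":-20,"ty":240,"tz":0,"hand":-0.3},{"rx":0,"ry":0,"rz":0,"tx":-20,"ty":270,"tz":0,"hand":-0.3},{"rx":0,"ry":0,"rz":0,"tx":-20,"ty":280,"tz":0,"hand":-0.3}]' 40
cat > fin.py <<'E'
from m import *
S=viewer.grab_frame("scene");T=viewer.grab_frame("top");P=[S,T]
a=cv2.resize(S["pixels"][130:260,200:345],None,fx=2.75,fy=2.75,interpolation=cv2.INTER_CUBIC);b=cv2.resize(T["pixels"][130:260,195:340],None,fx=2.75,fy=2.75,interpolation=cv2.INTER_CUBIC)
cv2.imwrite("pics/fin.png",np.hstack([a,b])[:,:800])
for n,c,bs in (("pinkcap",blue,((285,155,310,185),(285,165,315,190))),("knob",red,((240,170,275,200),(252,200,285,228)))):
    try:
        u=[blob(p,c,q) for p,q in zip(P,bs)]; X,r=tri(P,[k[0] for k in u]); print(n,u,X.round(4),np.round(r,1).tolist())
        c_,s_=np.cos(-.185),np.sin(-.185); d=X[:2]-[.536,-.1145]; print(" shaker frame",[c_*d[0]+s_*d[1],-s_*d[0]+c_*d[1]])
    except Exception as e: print(n,e,u)
E
python3 fin.py
```

```text
clock: 15.65
position: [0.4622, -0.0747, 0.114]
tool_rot: [-3.142, 0.0, 2.958]
force: [-0.6, 0.0, 1.0]
grip_width: 0.0557
clock: 16.25
position: [0.4628, -0.0749, 0.237]
tool_rot: [3.141, 0.003, 2.957]
force: [0.1, -0.3, 0.2]
grip_width: 0.0555
clock: 17.05
position: [0.5328, 0.2003, 0.2345]
tool_rot: [3.141, -0.0, 2.961]
force: [-1.1, -0.7, 0.3]
grip_width: 0.0553
pinkcap [(array([299.77419355, 170.58064516]), 93), (array([297.04      , 178.34666667]), 75)] [ 0.5663 -0.1477  0.1664] [[-0.8, 0.1], [0.6, -0.4]]
 shaker frame [np.float64(0.03589939311359691), np.float64(-0.027034903056944382)]
knob [(array([260. , 190.5]), 16), (array([272.6 , 213.84]), 25)] [ 0.4636 -0.073   0.1408] [[-0.4, 0.0], [0.3, -0.2]]
 shaker frame [np.float64(-0.07883519723536059), np.float64(0.02741672999369215)]
```

View pics/fin.png

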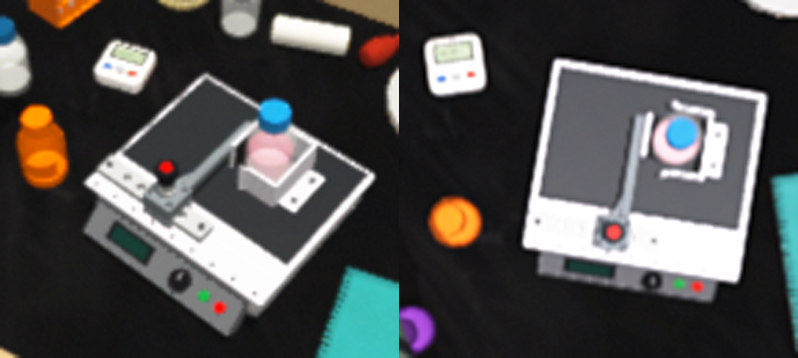

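```bash
python3 -c "
from workcell import bot; print(bot.job_done())"
```

```text
the job is handed in; nothing more can be done
None
```

The pink bottle is clamped in the shaker's cradle and I handed the job in at about 17 s. The hand-in reports no verdict.

**What I did:**
- **Bottle:** I gripped it by the cap, carried it over the shaker, lowered it onto the mat until I felt light contact (peak about 12 N), and let go.
- **Jaw:** I pinched the knob, pulled it up about 12 mm, slid the jaw 39.7 mm by the arm's readings, lowered the pin and released the knob.
- **Retreat:** I lifted the arm clear of everything.

**Last checks:**
- **Bottle:** It looks upright in both pictures. The cap measures about 1 mm from the bay point along x and 3 mm along y. About 2.4 mm of the y figure looks like measurement bias, because the knob reads that far off its hole position in the same direction.
- **Jaw:** The knob moved 38.8 mm in the pictures, against 39.7 mm by the arm. The 0.9 mm difference is within the picture measurement error and points to the 0.040 hole.
- **Pin:** The gripper came back to within 0.2 mm of its height at the start, with the remaining pull at the spring's home value of about 3.7 N. In the pictures the knob top is within 1.2 mm of its starting height, so the pin should be fully home. I did not nudge or press the jaw to test the lock.
- **Other objects:** The orange bottle, timer and notebook look unmoved in the final picture. The clear and purple bottles were only partly in view, and I did not measure any of these again.

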